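Bolt the sample box shut

ROBOT

A 6-joint arm with a two-finger parallel gripper is mounted at the origin on a cart in front of the work surface, level with it; the furniture and walls round the work are solid. World frame = base frame: x ahead of the robot, y to its left, z up, the work surface at z = 0. Lengths are in m, angles in rad, forces in N, time in s.
With the tool pointing down it reaches from about 0.375 to 0.9 m from the base axis. Payload 3.1 kg.
Tool frame: the origin (TCP) lies midway between the tips of the shut fingers; the grasp point (between the pads) lies 19 mm behind it (manip.hold_point_z is the distance from the TCP to the grasp point, in m); x points along the fingers, y is the direction in which the jaws open and shut, and the axes are right-handed (so a half turn about x gives the same grasp; the last joint's range is limited). The gripper opens to 85 mm and grips with 20 to 120 N. Pads are 22 mm wide; open, the fingers measure 114 mm over their backs; the gripper's body (76 mm by 85 mm) begins 54 mm behind the grasp point. The pads swing forward as they close: fully open they stand 13 mm farther back than shut.
Start: joints at [-1.351, 0.527, 1.433, -0, 1.181, -0.178], TCP at [0.242, -0.576, 0.231] pointing down, gripper open.
Joint ranges: [-3.08, 3.08], [-0.75, 2.2], [0.22, 2.44], [-1.43, 4.57], [0, 2.65], [-2.85, 2.85]. Speed limits (rad/s): [2.79, 2.79, 3.14, 3.14, 3.14, 3.14].

INTERFACE

Orientations are given as a unit quaternion [x, y, z, w].
In Python, from station import manip, snapshot gives the robot as it stands.
- The arm moves only by the shell command python3 -m crank 'ROWS' [FORCE]. ROWS is JSON, a list of rows, each a list of 5 numbers: the finger opening in m, from 0 to 0.0854, then the shift along the tool's x, y, z in m, then the turn about the tool's x in rad. In form: [[grip, tx, ty, tz, yaw], ...]. A call has 1 to 5 rows; each row shifts and turns the commanded pose from where the row before left it, along the tool's axes as they then stand; what a row does not reach is not made up. A row lasts 1/10 s, in which the tool goes at most 50 mm and 8.59 degrees, less where a joint would pass 70% of its speed; a pose out of reach is approached as far as the arm can. A call is refused whole if a number of a shift passes 0.05 or a number of a turn 0.15, either way. A call with a gripper value outside its range is refused whole. The fingers move at their own pace and stop on an object; FORCE is the grip in N (left out, the last holds). Time passes only in rows, so rows that do not move let the fingers close. It gives the time, the measured TCP pose, the force and the opening at its end, in the units of the state.
- manip.sense(): the state, without advancing time (a new reading comes with each control period).
- snapshot(name): name is "scene" or "side" or "wrist"; returns a dict with "image" (480x640x3 uint8, blue, green, red), "range_z" (480x640 float32, m along the optical axis (not along the pixel's ray), 0 where there is no reading), "vertical_fov" (degrees; the focal length in pixels is half the picture's height over the tangent of half this angle, whatever the lens; pixels are square), "cx", "cy" (the principal point, pixels), "extrinsics" (4x4, takes a point from world to camera coordinates); the wrist camera has in their place "T_tool_cam" (4x4, takes a point from camera to tool coordinates, whose origin is the TCP and whose axes are the tool frame's). Camera axes: x right, y up, looking along -z (the intrinsics and any distortion apply to the point x, -y, -z); pixel columns grow to the right and rows downward; lengths in m; the calibration is good to about 2 mm. A picture is of the moment at which its call begins: read the wrist's pose just before it.
- manip.sign_off(): hands the job in, once; it reports no verdict.
The state is a dict: "t": time; "q": joint angles; "qd": joint speeds; "tau": joint torques, N m; "tcp_pos": TCP position; "tool_rot": TCP orientation; "force": force on the tool from outside, world axes, zero at the start; "ft_torque": the same for the moment, N m; "finger_gap": opening from 0.0 (shut) to 1.0 (fully open).
Only numpy, scipy, OpenCV 4.12 (cv2) and the standard library are available. Lean on these libraries where they do the work, as an engineer would, in place of code of your own. Each camera call takes 0.05 s, during which the arm holds its last target.

TASK

Lock the closed sample box: hold its red sprung catch bar down with one fingertip and, while it is held, push the bolt's black thumb tab with the other fingertip until the bolt is fully home in its keeper. Then let go so that the catch springs back up and keeps it there. Do not force the bolt, and leave the timer, the marker and the petri dish where they are.

Things in the scene. Friction and masses are not known exactly. Their poses are not given: they have to be found in the camera images.
- lockbox: Grey sample box, white lid, 132 x 180 x 70 mm, closed, fixed to the bench. Origin: centre of underside; x to its back, y to its left end (keeper), z up. On the lid (z = 70 mm) the catch bar (x = -29 mm) and bolt (x = +28 mm) lie side by side along y. Guides and keeper, staples 19 mm high, straddle the bolt at y = -56, +46, +70 mm; all else but bar and thumb tab is under 19 mm over the lid.
- catch_top (a point): Centre of the top face of the red catch bar, which is 30 mm wide (x), 100 mm long (y); the face lies 30 mm over the lid when up. A fingertip may rest anywhere on it and may slide along it.
- catch_bar (a joint): Catch bar: 0 up (m); grows as it is pressed straight down, stop at 0.010. Spring 1.6 N at the start, 5.6 N at the stop. The bolt is free only while the bar is down by more than about 0.0045: a tooth on the bar falls between teeth on the bolt at every 10 mm of travel, so the bar must be held down all the way.
- bolt_tab (a point): Centre of the bolt's black upright thumb tab: 30 mm wide (x), 10 mm thick (y), 31 mm high, from 15 to 46 mm over the lid. Push it to +y of the box on its -y face. A fingertip fits behind the tab, over the steel rod (top 15 mm over the lid), in the 50 mm back to the guide.
- bolt (a joint): Bolt: 0 drawn back (m); grows as the bolt slides to +y of the box, 0.032 at its stop, fully home in the keeper. Slides with about 1.2 N of friction. From 0.029 on the released catch springs up behind it.
- keeper (a point): Centre of the keeper, the steel staple on the box's left end deck into which the bolt's rod goes.
- lab_timer: White bench timer, 24 x 70 x 66 mm, standing behind the box. Origin: centre of its underside.
- marker_1: Red marker pen, 128 mm long, 16 mm thick, lying in front of the box. Origin: centre of its underside.
- petri: Petri dish, 90 mm across, 12 mm high, right of the box. Origin: centre of its underside.

How it is judged:
On the way, in this order (a step that is already met when the one before it is completed fails the run):
1. the catch bar is held down while the bolt is still drawn back (value of joint catch_bar above 0.004 m and value of joint bolt below 0.006 m), for 0.1 s.
2. the bolt passes half-way while the catch bar is down (value of joint catch_bar above 0.0035 m and value of joint bolt between 0.013 and 0.027 m), for 0.05 s.
At the end, for the whole second after the job is handed in: The bolt is home in the keeper (joint above 0.0285 m) and the released catch bar is up again (joint below 0.002 m) (value of joint bolt above 0.0285 m and value of joint catch_bar below 0.002 m); the robot touches nothing.
It fails at once if the bolt is forced (over 60 N from the fingers) (contact force between bolt and the fingers above 60 N).
It fails at once if the timer, the marker or the petri dish is shifted by more than 30 mm or lifted (distance of any of lab_timer, marker_1, petri from where it was at the start of the episode above 0.03 m).
It also fails if it takes over 38 s, if anything falls off the work surface, if the arm or the gripper's body presses on something with over 40 N, if the wrist force passes 120 N, or if a joint passes its speed limit or range.

## Working session

There is one attempt and no reset: what is moved stays moved. The work goes in short steps, Python scripts to look and compute and a shell command to move; the robot and the scene stay as the last step left them, time stands still between calls to the robot, and variables do not carry over. Pictures are saved under pics/ and viewed, and the job is handed in when it is done.

```bash
ls; mkdir -p pics; python3 - <<'E'
from station import manip, snapshot
import cv2,numpy as np
s=manip.sense();print({k:np.round(v,3).tolist() for k,v in s.items()}); print(manip.hold_point_z)
for n in("scene","side","wrist"):
    d=snapshot(n);cv2.imwrite(f"pics/{n}0.png",d["image"]);np.savez(f"{n}0.npz",**d);print(n,[k for k in d],d["vertical_fov"],d["cx"],d["cy"]);print(np.round(d.get("extrinsics",d.get("T_tool_cam")),3))
E
```

```text
pics
{'t': 0.0, 'q': [-1.351, 0.528, 1.434, -0.0, 1.181, -0.179], 'qd': [-0.001, -0.0, -0.0, 0.001, -0.0, -0.001], 'tau': [0.001, -44.235, -17.802, -0.0, 0.008, -0.0], 'tcp_pos': [0.242, -0.575, 0.23], 'tool_rot': [-0.693, -0.14, 0.693, -0.139], 'force': [0.513, -0.075, 0.219], 'ft_torque': [-0.038, -0.015, 0.024], 'finger_gap': 0.999}
0.0187
scene ['image', 'range_z', 'vertical_fov', 'cx', 'cy', 'extrinsics'] 56.86830802437271 312.95664292126327 241.49986078921796
[[ 0.585 -0.811  0.005 -0.485]
 [ 0.338  0.249  0.908 -0.202]
 [-0.737 -0.53   0.42  -0.613]
 [ 0.     0.     0.     1.   ]]
side ['image', 'range_z', 'vertical_fov', 'cx', 'cy', 'extrinsics'] 56.76774719913131 318.47528581319744 234.8488128300276
[[ 0.97  -0.244 -0.003 -0.573]
 [ 0.143  0.561  0.816 -0.037]
 [-0.197 -0.791  0.579 -0.955]
 [ 0.     0.     0.     1.   ]]
wrist ['image', 'range_z', 'vertical_fov', 'cx', 'cy', 'T_tool_cam'] 66.4112152887308 321.7640512047954 235.58835591232165
[[-0.     0.328 -0.945 -0.142]
 [ 1.     0.    -0.    -0.001]
 [ 0.    -0.945 -0.328 -0.084]
 [ 0.     0.     0.     1.   ]]
```

View pics/scene0.png

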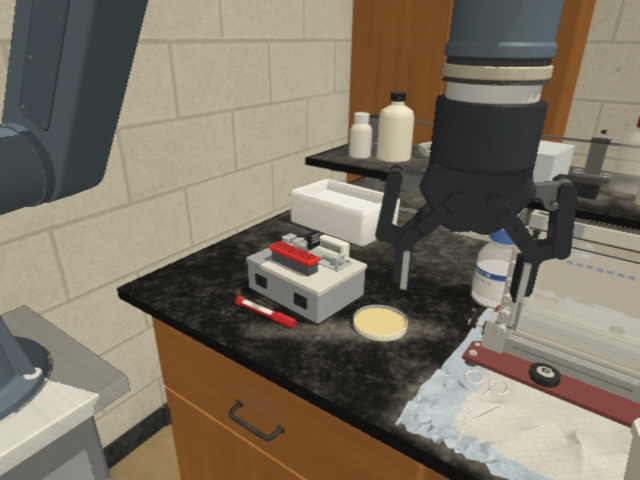

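View pics/side0.png

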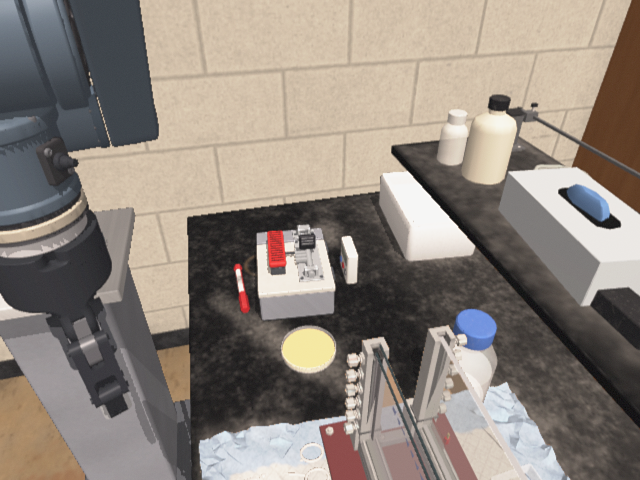

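View pics/wrist0.png

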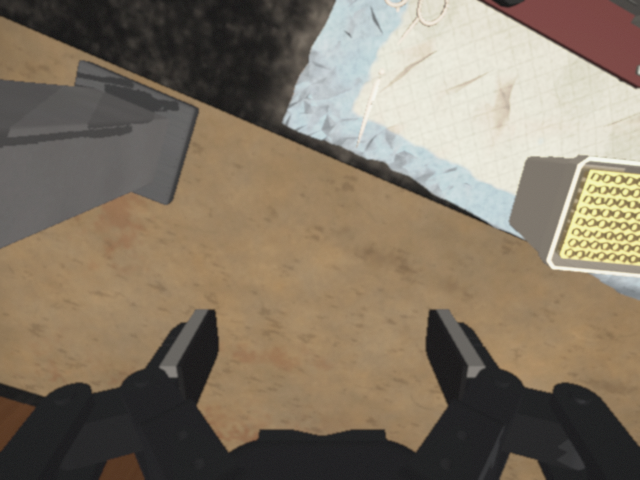

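The scene view shows the box near (305,275), with the red bar at (293,258) and the tab at (313,240). In the side view the bar is at (276,251), the black tab at (307,240), the timer at (348,258) and the marker at (242,288). Next I'll measure the bar, tab and box yaw from colour masks and range.

```bash
cat > h.py <<'E'
import numpy as np,cv2
def load(n): return dict(np.load(n+".npz"))
def cam(d):
    f=240/np.tan(np.radians(float(d["vertical_fov"]))/2); return f,float(d["cx"]),float(d["cy"])
def pts(d,T=None):   # world pts per pixel; T = cam->world
    f,cx,cy=cam(d); z=d["range_z"]; v,u=np.mgrid[0:480,0:640]
    P=np.stack([(u-cx)/f*z,-(v-cy)/f*z,-z,np.ones_like(z)],-1)
    if T is None:T=np.linalg.inv(d["extrinsics"])
    return (P@T.T)[...,:3]
def rayplane(d,uv,h,T=None):
    f,cx,cy=cam(d)
    if T is None:T=np.linalg.inv(d["extrinsics"])
    uv=np.atleast_2d(np.asarray(uv,float)); r=np.c_[(uv[:,0]-cx)/f,-(uv[:,1]-cy)/f,-np.ones(len(uv))]@T[:3,:3].T
    return T[:3,3]+r*((h-T[2,3])/r[:,2])[:,None]
E
python3 - <<'E'
from h import *
for n in("scene0","side0"):
    d=load(n);P=pts(d);im=d["image"];hsv=cv2.cvtColor(im,cv2.COLOR_BGR2HSV)
    red=((hsv[...,0]<8)|(hsv[...,0]>172))&(hsv[...,1]>150)&(hsv[...,2]>60)
    box=np.zeros((480,640),bool);box[200:340,230:380]=1
    r=red&box&(P[...,2]>.06)&(P[...,2]<.15)
    q=P[r];print(n,r.sum(),"z pct",np.percentile(q[:,2],[5,50,95]))
    t=r&(abs(P[...,2]-.1)<.008); q=P[t];print("bar rect",cv2.minAreaRect(q[:,:2].astype(np.float32)*1000),np.median(q,0))
    # lid
    l=box&(abs(P[...,2]-.07)<.005);q=P[l];print("lid",cv2.minAreaRect(q[:,:2].astype(np.float32)*1000))
    g=box&(hsv[...,2]<80)&(P[...,2]>.095)&(P[...,2]<.13);q=P[g];print("tab",g.sum(),q.mean(0),q.min(0),q.max(0))
    x0,y0,w,h=250,190,110,130
    cv2.imwrite(f"pics/{n}c.png",cv2.resize(im[y0-0:y0+h,x0-20:x0+w],None,fx=5,fy=4.5,interpolation=2))
E
```

```text
scene0 581 z pct [0.09271567 0.09942229 0.10092584]
bar rect ((450.1503601074219, -229.4985809326172), (100.09297180175781, 30.908048629760742), 83.91814422607422) [ 0.44472669 -0.23619336  0.0994573 ]
lid ((608.629638671875, -180.80465698242188), (477.9129943847656, 219.37875366210938), 21.924623489379883)
tab 102 [ 0.50220506 -0.23262172  0.10804544] [ 0.49239381 -0.23709729  0.09522498] [ 0.5215375  -0.22604701  0.11666075]
side0 571 z pct [0.09529585 0.10029161 0.10195621]
bar rect ((452.8681945800781, -229.075927734375), (103.32015228271484, 28.541748046875), 82.96453857421875) [ 0.45183058 -0.23837854  0.10030211]
lid ((509.9034118652344, -236.18484497070312), (186.29046630859375, 188.55340576171875), 83.8080825805664)
tab 78 [ 0.5080546  -0.23435463  0.10674066] [ 0.49506509 -0.23862772  0.09514061] [ 0.5236995  -0.22919475  0.11795848]
```

```bash
python3 -m crank 2>&1 | head; python3 - <<'E'
from h import *
for n in("scene0","side0"):
    d=load(n);P=pts(d)
    b=P[200:320,230:380].reshape(-1,3);print(n,"z hist",np.histogram(b[:,2],np.arange(-.02,.15,.01)))
E
```

```text
invalid input
scene0 z hist (array([   0, 3173, 3011, 1173,  812,  893,  975, 1182, 2164, 1368,  938,
        480,  246,   60,    0,    0]), array([-0.02, -0.01,  0.  ,  0.01,  0.02,  0.03,  0.04,  0.05,  0.06,
        0.07,  0.08,  0.09,  0.1 ,  0.11,  0.12,  0.13,  0.14]))
side0 z hist (array([   0, 3501, 6819,  621,  390,  394,  381,  400, 1505, 2130,  512,
        333,  427,   83,    0,    0]), array([-0.02, -0.01,  0.  ,  0.01,  0.02,  0.03,  0.04,  0.05,  0.06,
        0.07,  0.08,  0.09,  0.1 ,  0.11,  0.12,  0.13,  0.14]))
```

```bash
cat >> h.py <<'E'
from scipy.spatial.transform import Rotation as Ro
def plan(s,target,yawbox):
    R=Ro.from_quat(s["tool_rot"]).as_matrix()
    # smallest turn about tool x aligning tool y with +-box x
    bx=np.array([np.cos(yawbox),np.sin(yawbox),0])
    v=R.T@bx; a=np.arctan2(v[2],v[1]); a=(a+np.pi/2)%np.pi-np.pi/2
    print("R",np.round(R,3).tolist(),"yaw turn",round(a,4),"alt",round(a-np.sign(a)*np.pi,4))
    print("shift tool",np.round(R.T@(np.array(target)-s["tcp_pos"]),4),"world",np.round(np.array(target)-s["tcp_pos"],4))
E
python3 - <<'E'
from h import *
from station import manip
s=manip.sense(); print(np.round(s['q'],3))
th=np.radians(-6.5);bx=np.array([np.cos(th),np.sin(th),0]);by=np.array([-np.sin(th),np.cos(th),0])
bar=np.array([.4515,-.229,.1])
plan(s,bar+28.5e-3*bx-.022*by+[0,0,.13],th)
for n in("scene0","side0"):
    P=pts(load(n)).reshape(-1,3);P=P[(load(n)["range_z"]>0).ravel()]
    for x0,x1,y0,y1 in((.2,.4,-.65,-.35),(.4,.6,-.65,-.35),(.35,.65,-.35,-.1),(.6,.8,-.6,-.35)):
        m=(P[:,0]>x0)&(P[:,0]<x1)&(P[:,1]>y0)&(P[:,1]<y1);print(n,(x0,y0),m.sum(),np.percentile(P[m,2],[50,99,100]) if m.any() else 0)
E
```

```text
[-1.352  0.528  1.434 -0.     1.181 -0.178]
R [[-0.0, 0.387, -0.922], [0.002, -0.922, -0.387], [-1.0, -0.002, -0.0]] yaw turn -1.0596 alt 2.082
shift tool [ 0.001  -0.2053 -0.3415] world [ 0.2353  0.3216 -0.0006]
scene0 (0.2, -0.65) 56130 [0.30618139 0.46104234 0.46562269]
scene0 (0.4, -0.65) 19572 [0.00707356 0.21124643 0.21585034]
scene0 (0.35, -0.35) 12231 [0.03019513 0.10133274 0.11666075]
scene0 (0.6, -0.6) 6097 [0.00170123 0.24811223 0.25295972]
side0 (0.2, -0.65) 42845 [0.39513494 0.54685265 0.55007867]
side0 (0.4, -0.65) 23347 [0.01894115 0.21345378 0.21655193]
side0 (0.35, -0.35) 14067 [0.01202429 0.10257957 0.11795848]
side0 (0.6, -0.6) 18036 [0.1472815  0.25027821 0.25435768]
```

```bash
python3 -m crank '[[0.045,-0.02,0,0,-0.13],[0.045,-0.02,0,0,-0.13],[0.045,-0.02,0,0,-0.13],[0.045,-0.02,0,0,-0.13],[0.045,-0.01,0,0,-0.13]]'; python3 -m crank '[[0.045,0,0,0,-0.13],[0.045,0,0,0,-0.13],[0.045,0,0,0,-0.13],[0.045,0,0,0,-0.02],[0.045,0,0,0,0]]'
python3 - <<'E'
from h import *
from station import manip
s=manip.sense(); print(np.round(s['q'],3),s['finger_gap'])
th=np.radians(-6.5);bx=np.array([np.cos(th),np.sin(th),0]);by=np.array([-np.sin(th),np.cos(th),0])
plan(s,np.array([.4515,-.229,.1])+28.5e-3*bx-.022*by+[0,0,.13],th)
E
```

```text
t: 0.65
tcp_pos: [0.2423, -0.5767, 0.3231]
tool_rot: [-0.611, -0.355, 0.612, -0.356]
force: [0.4, -0.8, 0.4]
finger_gap: 0.527
t: 1.15
tcp_pos: [0.2421, -0.576, 0.321]
tool_rot: [0.528, 0.471, -0.528, 0.47]
force: [0.0, 0.3, -0.3]
finger_gap: 0.524
[-1.351  0.444  1.321  0.     1.378 -1.236] 0.5241064585253308
R [[-0.0, 0.993, -0.115], [0.001, -0.115, -0.993], [-1.0, -0.0, -0.001]] yaw turn -0.0016 alt 3.14
shift tool [ 0.0912  0.1967 -0.3467] world [ 0.2352  0.3219 -0.091 ]
```

```bash
python3 -m crank '[[0.045,0,0.0246,-0.0433,0],[0.045,0,0.0246,-0.0433,0],[0.045,0,0.0246,-0.0433,0],[0.045,0,0.0246,-0.0433,0],[0.045,0,0.0246,-0.0433,0]]'; python3 -m crank '[[0.045,0.01,0.0246,-0.0433,0],[0.045,0.02,0.0246,-0.0433,0],[0.045,0.02,0.0246,-0.0433,0],[0.045,0.02,0,0,0],[0.045,0,0,0,0]]'
python3 - <<'E'
from h import *
from station import manip,snapshot
s=manip.sense(); print(np.round(s['q'],3),s['finger_gap'],s['tcp_pos'],s['force'])
th=np.radians(-6.5);bx=np.array([np.cos(th),np.sin(th),0]);by=np.array([-np.sin(th),np.cos(th),0])
plan(s,np.array([.4515,-.229,.1])+28.5e-3*bx-.022*by+[0,0,.13],th)
T=np.eye(4);T[:3,:3]=Ro.from_quat(s["tool_rot"]).as_matrix();T[:3,3]=s["tcp_pos"]
d=snapshot("wrist");np.savez("wrist1.npz",Tt=T,**d);cv2.imwrite("pics/wrist1.png",d["image"])
E
```

```text
t: 1.65
tcp_pos: [0.3896, -0.3733, 0.3213]
tool_rot: [0.528, 0.47, -0.528, 0.47]
force: [0.1, -1.4, 0.4]
finger_gap: 0.527
t: 2.15
tcp_pos: [0.4714, -0.2576, 0.2517]
tool_rot: [-0.527, -0.474, 0.527, -0.469]
force: [0.3, -0.1, 0.4]
finger_gap: 0.525
[-0.708  0.387  1.625 -0.     1.136 -0.596] 0.5249437600824489 [ 0.47144494 -0.25759211  0.25172143] [ 0.25975479 -0.13959133  0.35619778]
R [[-0.005, 0.994, -0.111], [0.004, -0.111, -0.994], [-1.0, -0.005, -0.003]] yaw turn 0.0018 alt -3.1398
shift tool [ 0.0217  0.0056 -0.0041] world [ 0.0059  0.0035 -0.0217]
```

View pics/wrist1.png

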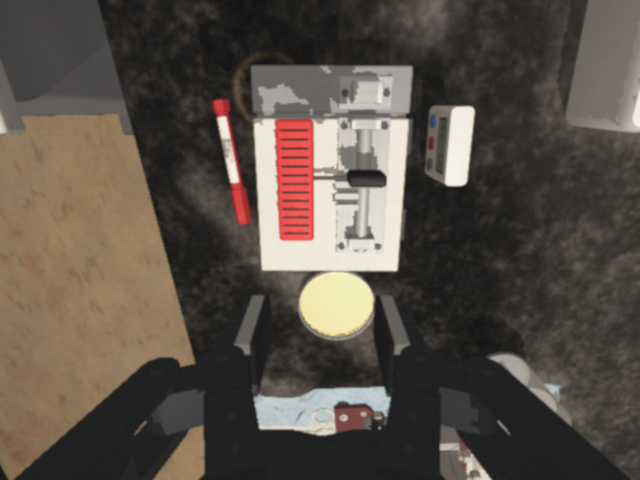

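The wrist view shows the red bar centred at (295,180), the tab at (367,178) and the keeper at (366,90). The arm appears clear. I'll localise the bar and tab from this view.

```bash
python3 - <<'E'
from h import *
from station import manip
d=load("wrist1");T=d["Tt"]@d["T_tool_cam"];P=pts(d,T);im=d["image"];hsv=cv2.cvtColor(im,cv2.COLOR_BGR2HSV)
red=((hsv[...,0]<8)|(hsv[...,0]>172))&(hsv[...,1]>150)&(hsv[...,2]>60)
b=np.zeros((480,640),bool);b[110:250,265:325]=1
r=(red&b).astype(np.uint8);c=max(cv2.findContours(r,0,2)[0],key=cv2.contourArea)
print("bar z",np.median(P[...,2][r>0]));w=rayplane(d,c[:,0],.1,T);print("bar",cv2.minAreaRect((w[:,:2]*1000).astype(np.float32)))
k=np.zeros((480,640),bool);k[165:195,340:392]=1
k&=(hsv[...,2]<70)
g=k&(P[...,2]>.09);q=P[g];print("tab",q.mean(0),q.min(0),q.max(0),np.argwhere(k).min(0),np.argwhere(k).max(0))
t=k&(P[...,2]>.111);w=cv2.minAreaRect((P[t][:,:2]*1000).astype(np.float32));print("tabtop",w,np.median(P[t][:,2]))
s=manip.sense();print(s["tcp_pos"])
E
```

```text
bar z 0.09989829899614211
bar ((451.8157043457031, -226.42816162109375), (96.88695526123047, 28.66023063659668), 83.37857055664062)
tab [ 0.50678996 -0.22517782  0.11226786] [ 0.48099734 -0.23270367  0.09164036] [ 0.52193867 -0.17329157  0.39447378] [170 347] [185 385]
tabtop ((493.0762634277344, -208.0310516357422), (22.87918472290039, 69.91043090820312), 37.293941497802734) 0.11528484582300125
[ 0.47190681 -0.25931921  0.25325427]
```

```bash
cat > w.py <<'E'
from h import *
from station import manip
th=np.radians(-6.5);bx=np.array([np.cos(th),np.sin(th),0]);by=np.array([-np.sin(th),np.cos(th),0])
bar=np.array([.4518,-.2278,0])
def st():
    s=manip.sense();p=s["tcp_pos"]-bar;F=s["force"]
    print("t",round(s["t"],2),"box-rel-bar x,y mm",np.round([p@bx*1e3,p@by*1e3],1),"z",round(p[2]*1e3,1),"F",np.round([F@bx,F@by,F[2]],2),"gap",round(s["finger_gap"]*85.4,1))
    plan(s,bar+.0285*bx-.027*by+[0,0,.12],th)
if __name__=="__main__":st()
E
python3 w.py
```

```text
t 2.2 box-rel-bar x,y mm [ 23.5 -29. ] z 253.3 F [ 0.43 -1.12  0.83] gap 45.0
R [[-0.002, 0.994, -0.113], [0.002, -0.113, -0.994], [-1.0, -0.003, -0.001]] yaw turn 0.0004 alt -3.1411
shift tool [ 0.1332  0.0053 -0.0018] world [ 0.0052  0.0015 -0.1333]
```

```bash
python3 -m crank '[[0.045,0.02,0.005,-0.002,0],[0.045,0.04,0,0,0],[0.045,0.04,0,0,0],[0.045,0.03,0,0,0],[0.045,0,0,0,0]]'; python3 w.py; python3 - <<'E'
from station import snapshot
import cv2
for n in("side","scene"):
    im=snapshot(n)["image"];cv2.imwrite(f"pics/{n}2.png",cv2.resize(im[170:340,220:400],None,fx=4,fy=3.5,interpolation=2))
E
```

```text
t: 2.7
tcp_pos: [0.4753, -0.2589, 0.1217]
tool_rot: [-0.528, -0.472, 0.529, -0.468]
force: [-1.2, 0.7, 1.0]
finger_gap: 0.525
t 2.7 box-rel-bar x,y mm [ 26.8 -28.2] z 121.7 F [-1.25  0.57  1.01] gap 44.8
R [[-0.005, 0.993, -0.116], [0.004, -0.116, -0.993], [-1.0, -0.006, -0.004]] yaw turn -0.0028 alt 3.1388
shift tool [ 0.0016  0.0017 -0.0012] world [ 0.0018  0.0011 -0.0017]
```

View pics/side2.png

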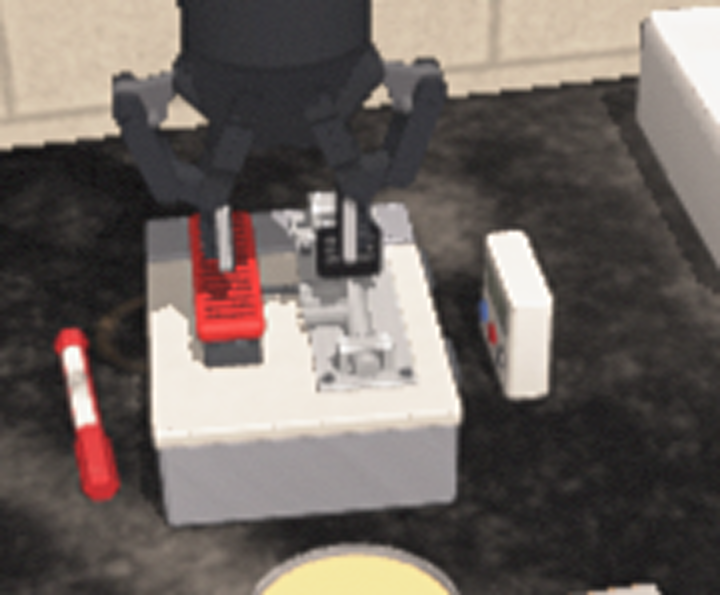

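View pics/scene2.png

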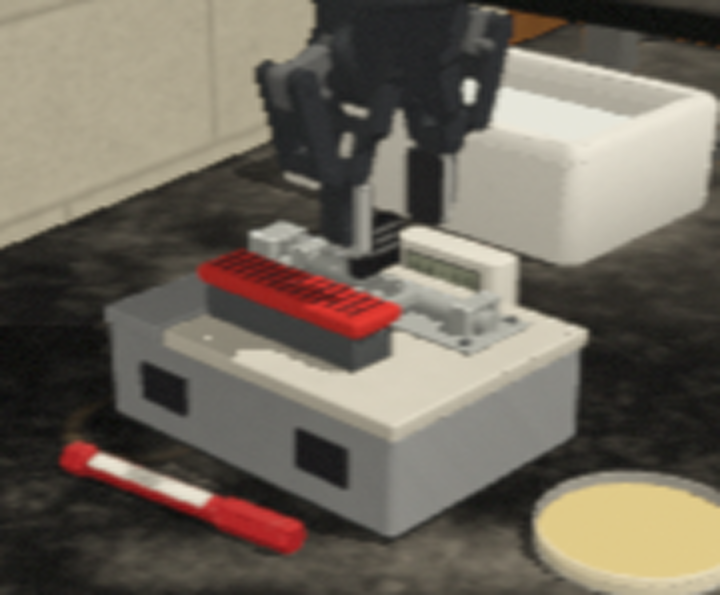

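The side view shows the left finger over the red bar (225,240) and the right finger in line with the black tab (348,240), at an oblique angle. Now I'll descend in small steps and watch the force.

```bash
python3 -m crank '[[0.045,0.006,0.002,0,0],[0.045,0.005,0,0,0],[0.045,0.005,0,0,0],[0.045,0,0,0,0]]'; python3 w.py; for i in 1; do python3 -m crank '[[0.045,0.003,0,0,0],[0.045,0,0,0,0],[0.045,0,0,0,0]]'; done; python3 w.py
```

```text
t: 3.2
tcp_pos: [0.4793, -0.2589, 0.1081]
tool_rot: [-0.527, -0.471, 0.527, -0.471]
force: [-1.0, 0.2, -0.6]
finger_gap: 0.526
t 3.2 box-rel-bar x,y mm [ 30.9 -27.8] z 108.1 F [-1.04  0.04 -0.62] gap 44.9
R [[-0.0, 0.994, -0.113], [0.0, -0.113, -0.994], [-1.0, -0.0, -0.0]] yaw turn 0.0006 alt -3.141
shift tool [-0.0119 -0.0024 -0.0008] world [-0.0023  0.001   0.0119]
t: 3.5
tcp_pos: [0.4794, -0.259, 0.1052]
tool_rot: [-0.527, -0.471, 0.527, -0.471]
force: [0.5, 0.1, 0.2]
finger_gap: 0.527
t 3.5 box-rel-bar x,y mm [ 31.  -27.9] z 105.2 F [0.48 0.14 0.24] gap 45.0
R [[-0.0, 0.994, -0.113], [0.0, -0.113, -0.994], [-1.0, -0.0, -0.0]] yaw turn 0.0005 alt -3.1411
shift tool [-0.0148 -0.0025 -0.0009] world [-0.0024  0.0012  0.0148]
```

```bash
for i in 1; do python3 -m crank '[[0.045,0.003,-0.002,0,0],[0.045,0.002,0,0,0],[0.045,0,0,0,0],[0.045,0,0,0,0]]'; python3 w.py|head -1;  python3 -m crank '[[0.045,0.002,0,0,0],[0.045,0,0,0,0],[0.045,0,0,0,0]]'>/dev/null;python3 w.py|head -1;  python3 -m crank '[[0.045,0.002,0,0,0],[0.045,0,0,0,0],[0.045,0,0,0,0]]'>/dev/null;python3 w.py|head -1; done
```

```text
t: 3.9
tcp_pos: [0.4774, -0.2589, 0.1001]
tool_rot: [-0.527, -0.471, 0.527, -0.471]
force: [-0.1, 0.7, 0.7]
finger_gap: 0.525
t 3.9 box-rel-bar x,y mm [ 29. -28.] z 100.1 F [-0.17  0.67  0.7 ] gap 44.8
t 4.2 box-rel-bar x,y mm [ 29. -28.] z 98.1 F [-0.04 -0.31  0.56] gap 45.2
t 4.5 box-rel-bar x,y mm [ 29.1 -28.1] z 96.3 F [-0.29  0.02  2.19] gap 45.2
```

```bash
 python3 -m crank '[[0.045,0.002,0,0,0],[0.045,0,0,0,0],[0.045,0,0,0,0]]'>/dev/null;python3 w.py|head -1;  python3 -m crank '[[0.045,0.002,0,0,0],[0.045,0,0,0,0],[0.045,0,0,0,0]]'>/dev/null;python3 w.py|head -1; python3 -m crank '[[0.045,0.002,0,0,0],[0.045,0,0,0,0],[0.045,0,0,0,0]]'>/dev/null;python3 w.py|head -1; python3 - <<'E'
from station import snapshot
import cv2
for n in("side","scene"):
    im=snapshot(n)["image"];cv2.imwrite(f"pics/{n}3.png",cv2.resize(im[210:310,240:360],None,fx=6,fy=6,interpolation=2))
E
```

```text
t 4.8 box-rel-bar x,y mm [ 29.1 -28. ] z 94.3 F [ 0.28 -0.98  2.15] gap 45.2
t 5.1 box-rel-bar x,y mm [ 29.1 -28.1] z 92.3 F [-0.37 -0.02  2.25] gap 45.0
t 5.4 box-rel-bar x,y mm [ 29.1 -28. ] z 90.2 F [-0.24 -0.16  4.3 ] gap 44.9
```

View pics/side3.png

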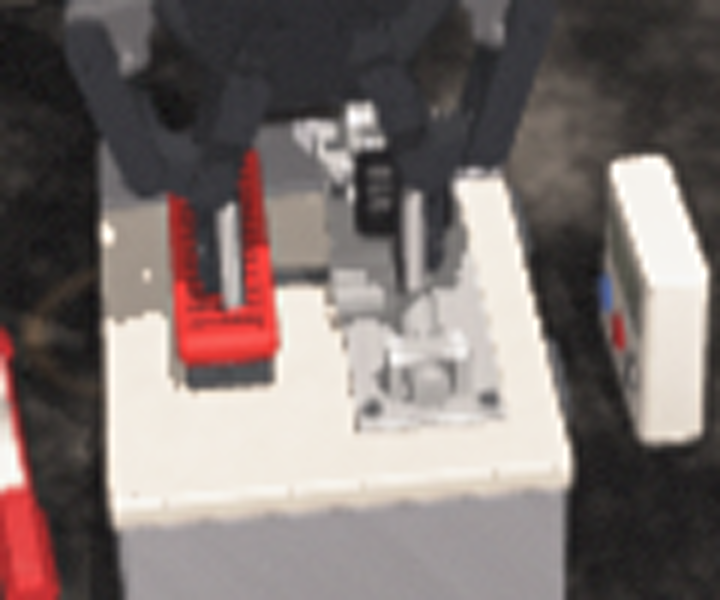

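View pics/scene3.png

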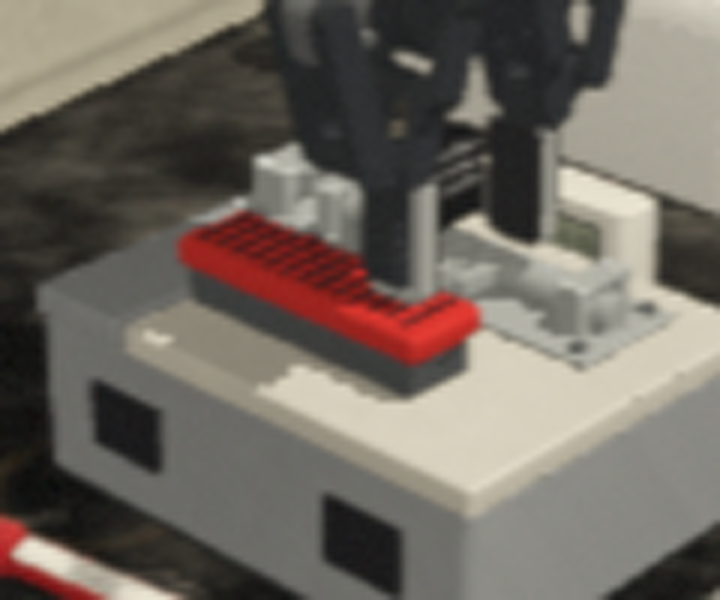

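The left finger presses the bar (scene: tip at (400,280)) and the right finger stands behind the tab. I'll check how far the bar is down using range.

```bash
cat > bar.py <<'E'
from w import *
from station import snapshot
def measure(tag):
  for n in("side","scene"):
    d=snapshot(n);P=pts(d);im=d["image"];hsv=cv2.cvtColor(im,cv2.COLOR_BGR2HSV)
    Q=(P-bar);X=Q@bx;Y=Q@by
    red=((hsv[...,0]<8)|(hsv[...,0]>172))&(hsv[...,1]>150)&(hsv[...,2]>60)
    m=red&(abs(X)<.011)&(abs(Y)<.046)&(P[...,2]>.07)
    zs=P[...,2][m]
    t=(hsv[...,2]<70)&(X>.038)&(X<.075)&(P[...,2]>.095)&(P[...,2]<.114)&(Y>-.013)&(Y<.05)
    print(n,"bar z",m.sum(),np.round(np.percentile(zs,[25,50,75])*1e3,1),"tab y pct",t.sum(),np.round(np.percentile(Y[t],[2,10,50,90])*1e3,1) if t.any() else 0)
    cv2.imwrite(f"pics/{n}{tag}.png",cv2.resize(im[210:310,240:360],None,fx=6,fy=6,interpolation=2))
if __name__=="__main__":
    import sys;measure(sys.argv[1])
E
python3 bar.py 4
python3 - <<'E'
from w import *
for n in("side0","scene0"):
    d=load(n);P=pts(d);hsv=cv2.cvtColor(d["image"],cv2.COLOR_BGR2HSV);Q=(P-bar);X=Q@bx;Y=Q@by
    red=((hsv[...,0]<8)|(hsv[...,0]>172))&(hsv[...,1]>150)&(hsv[...,2]>60)
    m=red&(abs(X)<.011)&(abs(Y)<.046)&(P[...,2]>.07);print(n,np.round(np.percentile(P[...,2][m],[25,50,75])*1e3,1))
    t=(hsv[...,2]<70)&(X>.038)&(X<.075)&(P[...,2]>.095)&(P[...,2]<.114)&(Y>-.013)&(Y<.05);print(np.round(np.percentile(Y[t],[2,10,50,90])*1e3,1))
E
```

```text
side bar z 119 [92.3 93.  93.6] tab y pct 35 [-3.7 -1.8 -0.5  1.6]
scene bar z 232 [92.1 92.6 93. ] tab y pct 39 [-3.3 -2.5 -1.   0.1]
side0 [100.  100.6 101.2]
[-2.9 -2.2 -0.9  0.5]
scene0 [ 99.6 100.1 100.5]
[-2.  -1.6  0.2  3.5]
```

The bar is about 7.5 mm down in both views. Now I'll sweep toward the keeper (tool -z).

```bash
 python3 -m crank '[[0.045,0,0,-0.004,0],[0.045,0,0,-0.004,0],[0.045,0,0,-0.004,0],[0.045,0,0,0,0]]'>/dev/null;python3 w.py|head -1;  python3 -m crank '[[0.045,0,0,-0.003,0],[0.045,0,0,-0.003,0],[0.045,0,0,0,0],[0.045,0,0,0,0]]'>/dev/null;python3 w.py|head -1; python3 bar.py 5
```

```text
t 6.0 box-rel-bar x,y mm [ 29.3 -15.4] z 90.4 F [ 0.59 -1.03  4.8 ] gap 44.8
t 6.4 box-rel-bar x,y mm [29.2 -9.8] z 90.2 F [ 1.16 -1.87  4.56] gap 44.8
side bar z 194 [92.2 92.9 93.5] tab y pct 53 [-2.6 -1.5  0.7  2. ]
scene bar z 236 [92.  92.4 92.9] tab y pct 102 [-12.3  -9.7  -0.5   5. ]
```

```bash
 python3 -m crank '[[0.045,0,0,-0.003,0],[0.045,0,0,-0.003,0],[0.045,0,0,-0.003,0],[0.045,0,0,0,0]]'>/dev/null;python3 w.py|head -1;  python3 -m crank '[[0.045,0,0,-0.003,0],[0.045,0,0,-0.003,0],[0.045,0,0,0,0]]'>/dev/null;python3 w.py|head -1; python3 bar.py 6
```

```text
t 6.9 box-rel-bar x,y mm [29.1 -0.6] z 90.2 F [ 0.66 -2.66  2.51] gap 45.0
t 7.2 box-rel-bar x,y mm [29.   5.6] z 90.2 F [ 0.6  -2.41  5.01] gap 45.2
side bar z 240 [92.5 93.1 93.6] tab y pct 79 [-4.4 -3.3 15.4 17.7]
scene bar z 238 [92.  92.5 93. ] tab y pct 140 [-6.7 -3.7 11.  19.3]
```

View pics/scene6.png

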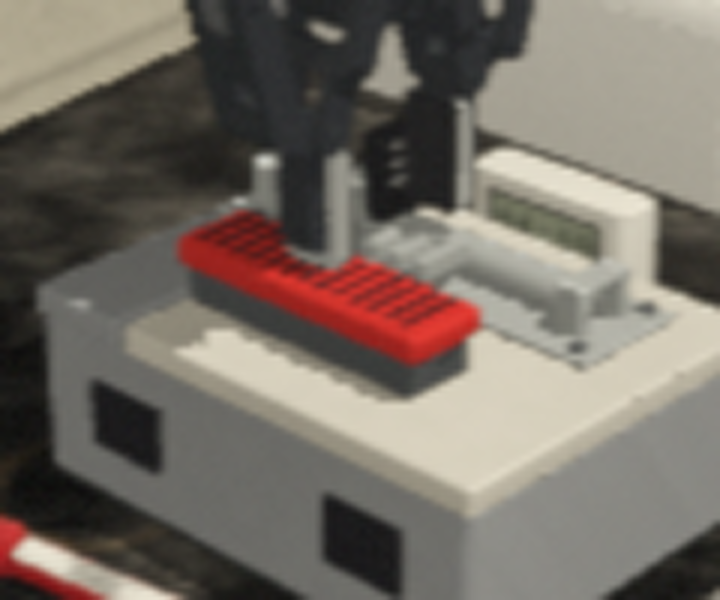

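The tab at (390,165) moves ahead of the finger, the bar is still down, and there are no force spikes. I'll continue in smaller steps.

```bash
 python3 -m crank '[[0.045,0,0,-0.003,0],[0.045,0,0,-0.003,0],[0.045,0,0,-0.002,0],[0.045,0,0,0,0]]'>/dev/null;python3 w.py|head -1;  python3 -m crank '[[0.045,0,0,-0.002,0],[0.045,0,0,0,0],[0.045,0,0,0,0]]'>/dev/null;python3 w.py|head -1; python3 -m crank '[[0.045,0,0,-0.002,0],[0.045,0,0,0,0],[0.045,0,0,0,0]]'>/dev/null;python3 w.py|head -1;python3 bar.py 7
```

```text
t 7.7 box-rel-bar x,y mm [29.  13.5] z 90.2 F [ 0.8  -2.81  3.96] gap 44.9
t 8.0 box-rel-bar x,y mm [28.9 15.3] z 90.2 F [ 1.12 -2.19  4.31] gap 45.1
t 8.3 box-rel-bar x,y mm [28.9 17.2] z 90.2 F [ 0.33 -3.74  4.2 ] gap 45.3
side bar z 272 [92.4 92.8 93.5] tab y pct 72 [ 7.8  9.2 26.6 28.6]
scene bar z 235 [92.  92.4 92.9] tab y pct 126 [ 5.4  8.7 23.2 29.8]
```

```bash
 for i in 1; do python3 -m crank '[[0.045,0,0,-0.002,0],[0.045,0,0,0,0],[0.045,0,0,0,0]]'>/dev/null;python3 w.py|head -1; python3 -m crank '[[0.045,0,0,-0.001,0],[0.045,0,0,0,0],[0.045,0,0,0,0]]'>/dev/null;python3 w.py|head -1; python3 -m crank '[[0.045,0,0,-0.001,0],[0.045,0,0,0,0],[0.045,0,0,0,0]]'>/dev/null;python3 w.py|head -1; done;python3 bar.py 8
```

```text
t 8.7 box-rel-bar x,y mm [28.9 19.2] z 90.2 F [-0.03 -4.35  4.42] gap 45.2
t 9.0 box-rel-bar x,y mm [28.9 20.1] z 90.2 F [-0.99 -3.82  3.24] gap 44.9
t 9.3 box-rel-bar x,y mm [28.9 21.2] z 90.1 F [-0.29 -3.37  3.46] gap 44.8
side bar z 283 [92.4 93.  93.5] tab y pct 74 [11.1 12.3 30.3 32.8]
scene bar z 246 [92.  92.5 93. ] tab y pct 137 [11.4 13.7 28.1 34.4]
```

```bash
 for i in 1; do python3 -m crank '[[0.045,0,0,-0.001,0],[0.045,0,0,0,0],[0.045,0,0,0,0]]'>/dev/null;python3 w.py|head -1; python3 -m crank '[[0.045,0,0,-0.001,0],[0.045,0,0,0,0],[0.045,0,0,0,0]]'>/dev/null;python3 w.py|head -1; python3 -m crank '[[0.045,0,0,-0.001,0],[0.045,0,0,0,0],[0.045,0,0,0,0]]'>/dev/null;python3 w.py|head -1; done;python3 bar.py 9
```

```text
t 9.7 box-rel-bar x,y mm [28.9 21.2] z 90.2 F [-0.48 -6.37  3.5 ] gap 44.7
t 10.0 box-rel-bar x,y mm [29.  21.3] z 90.2 F [-1.7  -9.72  2.96] gap 45.2
t 10.3 box-rel-bar x,y mm [29.  21.3] z 90.2 F [ -4.32 -13.23   2.41] gap 44.6
side bar z 285 [92.3 93.  93.5] tab y pct 73 [12.2 12.8 30.4 32.9]
scene bar z 236 [91.9 92.4 92.8] tab y pct 131 [10.9 13.4 28.7 34.6]
```

View pics/side9.png

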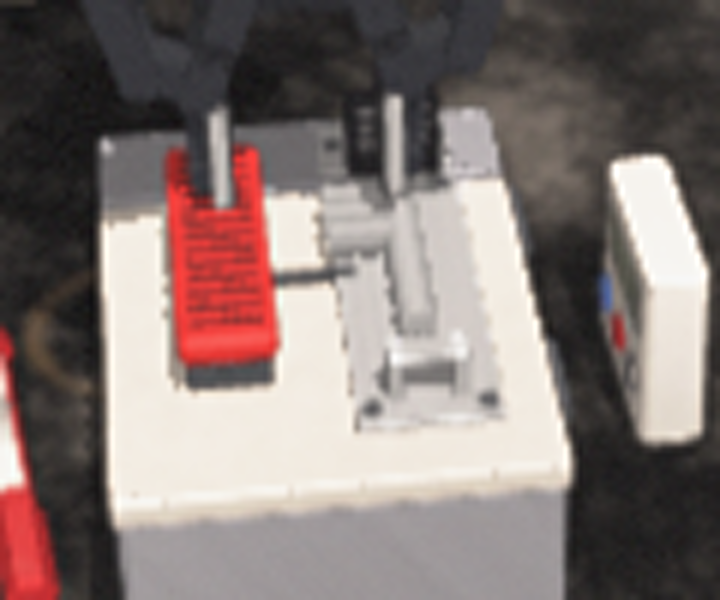

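View pics/scene9.png

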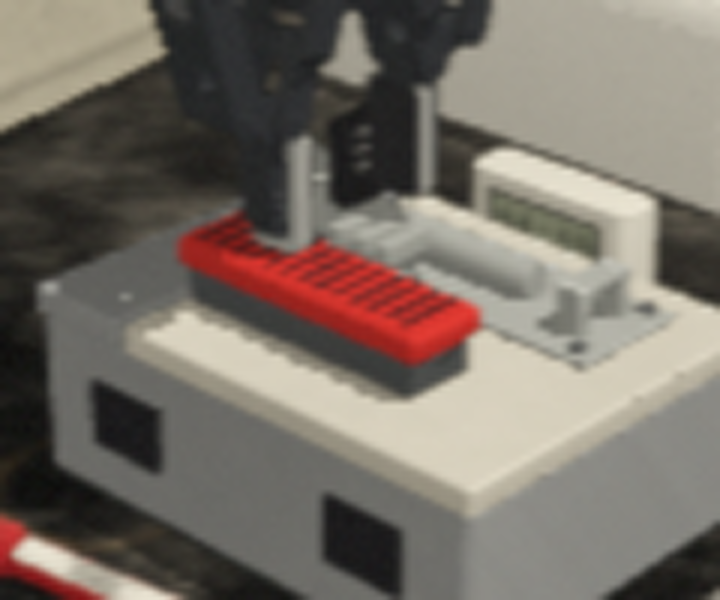

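A firm stop at y = 21.2 mm (13 N, bar still down, tab travelled about 31 mm) indicates the bolt is home. I'll relax the push slightly, then lift.

```bash
python3 -m crank '[[0.045,0,0,0.002,0],[0.045,0,0,0,0],[0.045,0,0,0,0]]'>/dev/null;python3 w.py|head -1; python3 -m crank '[[0.045,-0.004,0,0,0],[0.045,-0.004,0,0,0],[0.045,-0.005,0,0,0],[0.045,0,0,0,0]]'>/dev/null;python3 w.py|head -1;python3 bar.py 10; python3 -m crank '[[0.045,-0.01,0,0.004,0],[0.045,-0.02,0,0,0],[0.045,-0.03,0,0,0],[0.045,-0.03,0,0,0],[0.045,-0.02,0,0,0]]'; python3 -m crank '[[0.045,-0.02,0,0,0],[0.045,0,0,0,0],[0.045,0,0,0,0]]';python3 w.py|head -1; python3 bar.py 11
```

```text
t 10.7 box-rel-bar x,y mm [29.  21.3] z 90.2 F [-1.06 -7.    3.31] gap 45.1
t 11.1 box-rel-bar x,y mm [28.5 21.4] z 102.7 F [-1.95 -8.06 -0.16] gap 44.7
side bar z 304 [ 99.9 100.6 101.1] tab y pct 64 [16.2 28.9 31.4 33.6]
scene bar z 264 [ 99.6 100.2 100.6] tab y pct 103 [11.6 16.2 30.7 35.5]
t: 11.7
tcp_pos: [0.4826, -0.2116, 0.2147]
tool_rot: [0.528, 0.471, -0.527, 0.47]
force: [0.2, -0.2, 0.2]
finger_gap: 0.526
t: 12.0
tcp_pos: [0.4821, -0.2119, 0.2328]
tool_rot: [0.528, 0.472, -0.527, 0.47]
force: [0.3, 0.1, -1.5]
finger_gap: 0.528
t 12.0 box-rel-bar x,y mm [28.3 19.3] z 232.8 F [ 0.29  0.12 -1.51] gap 45.1
side bar z 370 [100.  100.6 101.2] tab y pct 38 [29.  29.6 31.1 33.7]
scene bar z 288 [ 99.6 100.  100.5] tab y pct 73 [29.3 30.3 32.  36.6]
```

View pics/side11.png

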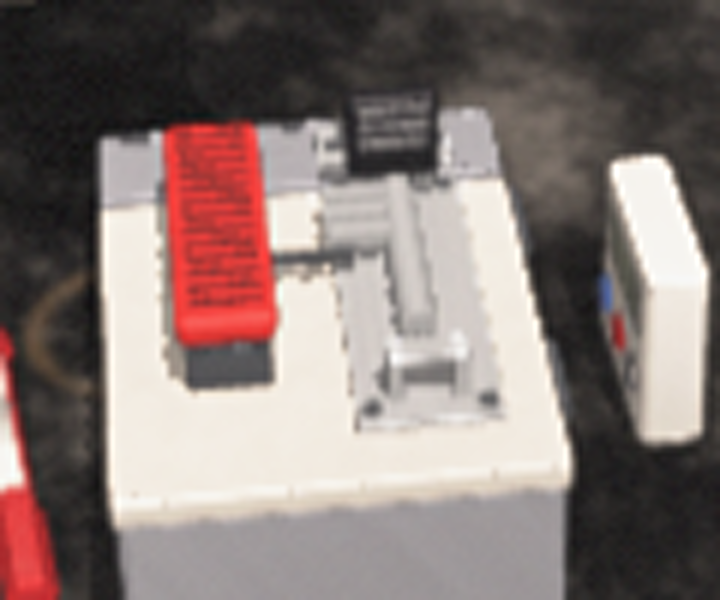

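View pics/scene11.png

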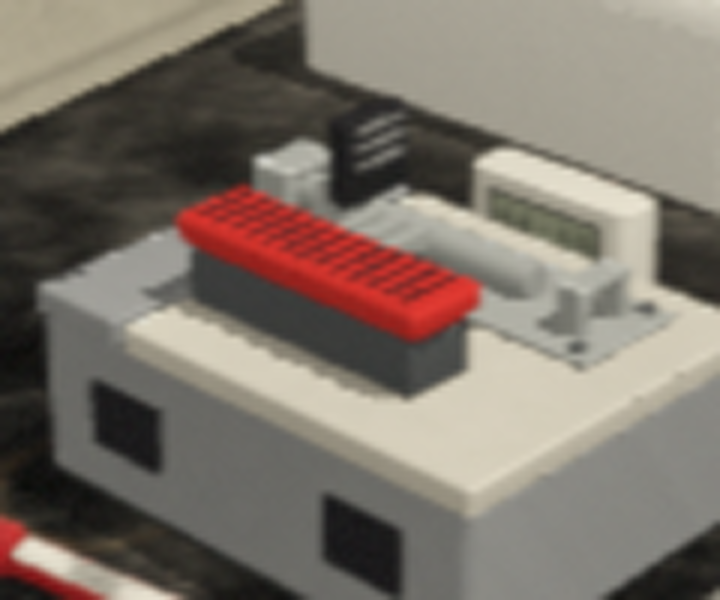

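Both views agree: the bar top is back at 100 mm, the same as at the start, and the tab has travelled about 32 mm. The hand is clear, so I'm handing in.

```bash
python3 -c "
from station import manip
print(manip.sign_off())"
```

```text
the job is handed in; nothing more can be done
None
```

The box is locked. I held the catch bar about 7.5 mm down with one fingertip and pushed the thumb tab with the other until the bolt met a firm stop. The wrist force there was about 13 N, well under the 60 N limit. I then eased the push and lifted clear, and the job was handed in just after 12 s.

**Last checks:**
- **Catch:** in both camera views the bar top was back at its starting height, about 100 mm.
- **Bolt:** the tab had moved about 32 mm, which is the full travel.
- **Robot:** the hand was well above the box and touching nothing.
- **Other items:** the timer and marker looked undisturbed in the parts of the pictures I viewed. I did not measure them, and the petri dish was outside the final views, but the fingers came down only over the box.

No check failed or disagreed. Sign-off gives no verdict, so the result itself is unconfirmed.

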